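Sweep the loose screw caps into the collecting tray

TASK

Sweep all three loose orange screw caps across the bench with the closed fingers, through the open front of the blue collecting tray, until each lies flat on the tray's level floor, wholly past its sloping lip. Push the caps along the surface and never lift them. Leave the glass vial standing among them, and the pot and dish beside the tray, undisturbed.

Things in the scene. Friction and masses are not known exactly. Their poses are not given: they have to be found in the camera images.
- tray: Blue tray (grey floor) fixed to the bench, open on its -x side. Origin on the bench under it; x points from open front to back wall, y along its width. Outside: x -80 to 75, y -150 to 150 mm. Lip slopes from 0 at x=-80 up to 2 mm at x=-50; level floor 2 mm high from there on. Back and side walls (from x=-50) 5 mm thick, 30 mm high. Caps start in front, at x about -190 to -145 mm.
- cap1_mid (a point): Centre (half-way up) of one of three identical loose orange plastic screw caps, solid round discs 38 mm in diameter and 16 mm tall, about 18 g, lying flat on the bench, closed side up (darker red disc on top). z of the point is 8 mm above what it lies on.
- cap2_mid (a point): Centre (half-way up) of one of three identical loose orange plastic screw caps, solid round discs 38 mm in diameter and 16 mm tall, about 18 g, lying flat on the bench, closed side up (darker red disc on top). z of the point is 8 mm above what it lies on.
- cap3_mid (a point): Centre (half-way up) of one of three identical loose orange plastic screw caps, solid round discs 38 mm in diameter and 16 mm tall, about 18 g, lying flat on the bench, closed side up (darker red disc on top). z of the point is 8 mm above what it lies on.
- vial: Loose upright amber glass vial with a steel cap, 25 mm in diameter, 50 mm tall, 35 g, standing in the same row as the orange caps (any place in the row, centres about 60 to 100 mm from the next). Origin at the centre of its underside, z up. Must stay standing where it is.
- pot: Loose upright clear specimen pot with a green lid, 44 mm in diameter, 55 mm tall, beside one side wall of the tray, outside it. Origin at the centre of its underside, z up. Must stay where it is.
- dish: Loose closed greenish petri dish, 60 mm in diameter, 18 mm tall, beside the other side wall of the tray, outside it. Origin at the centre of its underside, z up. Must stay where it is.

How it is judged:
By the outcome, as a careful person would: the job done as asked, in the order asked, and still so for the second after the job is handed in, with the robot touching nothing.
It also fails if it takes over 64 s, if anything falls off the work surface, if the arm or the gripper's body presses on something with over 40 N, if the wrist force passes 120 N, or if a joint passes its speed limit or range.

ROBOT

A 6-joint arm with a two-finger parallel gripper is mounted at the origin on the work surface. World frame = base frame: x ahead of the robot, y to its left, z up, the work surface at z = 0. Lengths are in m, angles in rad, forces in N, time in s.
With the tool pointing down it reaches from about 0.225 to 0.875 m from the base axis. Payload 3.4 kg.
Tool frame: the origin (TCP) lies midway between the tips of the shut fingers; the grasp point (between the pads) lies 19 mm behind it (manip.tcp_to_grasp is the distance from the TCP to the grasp point, in m); x points along the fingers, y is the direction in which the jaws open and shut, and the axes are right-handed (so a half turn about x gives the same grasp; the last joint's range is limited). The gripper opens to 85 mm and grips with 20 to 120 N. Pads are 22 mm wide; open, the fingers measure 114 mm over their backs; the gripper's body (76 mm by 85 mm) begins 54 mm behind the grasp point. The pads swing forward as they close: fully open they stand 13 mm farther back than shut.
Start: joints at [1.001, 0.276, 1.505, -0, 1.361, -0.121], TCP at [0.25, 0.518, 0.231] pointing down, gripper open.
Joint ranges: [-2.89, 2.89], [-0.75, 2.08], [0.22, 2.7], [-1.18, 4.32], [0.11, 2.71], [-2.7, 2.7]. Speed limits (rad/s): [2.57, 2.57, 3.14, 3.14, 3.14, 3.14].

INTERFACE

Orientations are given as a unit quaternion [w, x, y, z].
In Python, from rig import readout, eyes, job, manip gives the robot as it stands. The module is installed in compiled form; this text tells all that it offers.
- The arm moves only by the tool carry_out, never from a script. Its argument "deltas" is one flat list of numbers, 7 for each row, row after row: the shift along the tool's x, y, z scaled (see below), then the turn, a rotation vector about the tool's x, y, z scaled (see below), then the opening, from -1 (shut) to 1 (fully open). In form: [dx, dy, dz, ax, ay, az, grip, dx, dy, dz, ax, ay, az, grip, ...]. A call has 1 to 10 rows; each row shifts and turns the commanded pose from where the row before left it, along the tool's axes as they then stand; what a row does not reach is not made up. The controller multiplies each number of a shift by 60 mm and each number of a turn by 4 degrees. A row lasts 1/8 s, in which the tool goes at most 62.5 mm and 10.7 degrees, less where a joint would pass 70% of its speed; a pose out of reach is approached as far as the arm can. A call with a number of a shift or a turn outside -1 to 1 is refused whole. A call with a gripper value outside its range is refused whole. The fingers move at their own pace and stop on an object; "newtons" is the grip in N (left out, the last holds). Time passes only in rows, so rows that do not move let the fingers close. It gives the time, the measured TCP pose, the force and the opening at its end, in the units of the state.
- readout.get_state(): the state, without advancing time (a new reading comes with each control period).
- eyes.get_image(name): name is "scene" or "top"; returns a dict with "color" (420x560x3 uint8, red, green, blue), "z_map" (420x560 float32, m along the optical axis (not along the pixel's ray), 0 where there is no reading), "mtx" (3x3 intrinsics, pixels), "origin" and "orientation" of the camera in the world. Camera axes: x right, y down, z forward; pixel columns grow to the right and rows downward; lengths in m; the calibration is good to about 2 mm. A picture is of the moment at which its call begins.
- job.sign_off(): hands the job in, once; it reports no verdict.
The state is a dict: "clock": time; "qpos": joint angles; "qd": joint speeds; "effort": joint torques, N m; "position": TCP position; "ee_rot": TCP orientation; "contact_force": force on the tool from outside, world axes, zero at the start; "moment": the same for the moment, N m; "width": finger opening in m.
Only numpy, scipy, OpenCV 4.12 (cv2) and the standard library are available. Lean on these libraries where they do the work, as an engineer would, in place of code of your own. Each camera call takes 0.05 s, during which the arm holds its last target.

## Working session

There is one attempt and no reset: what is moved stays moved. The work goes in short steps, Python scripts to look and compute and a tool call to move; the robot and the scene stay as the last step left them, time stands still between calls to the robot, and variables do not carry over. Pictures are saved under pics/ and viewed, and the job is handed in when it is done.

Besides the shell and the picture viewer there is one more tool, called after "Emit:" by a JSON object that holds its "op" and its "data", one argument or row to a line. carry_out: Moves the arm, as the interface text tells. Its arguments: {"type":"object","properties":{"deltas":{"type":"array"},"newtons":{"type":"number"}},"required":["deltas"]}

```bash
mkdir -p pics; python3 - <<'E'
from rig import readout, eyes, job, manip
import cv2,numpy as np
s=readout.get_state();print(s)
for n in("scene","top"):
    d=eyes.get_image(n);np.savez(f"{n}0.npz",**d)
    cv2.imwrite(f"pics/{n}0.png",d["color"][:,:,::-1]);print(n,d["mtx"],d["origin"],d["orientation"])
E
```

```text
{'clock': 0.0, 'qpos': array([ 1.00099140e+00,  2.76637754e-01,  1.50616682e+00,  7.03187088e-07,
        1.36070789e+00, -1.21006118e-01]), 'qd': array([-0.00158684,  0.00120561, -0.00057047,  0.00260978, -0.00028794,
       -0.00136066]), 'effort': array([-8.31966045e-04, -4.16767859e+01, -2.45802408e+01, -5.64044990e-05,
        1.07556311e-02,  6.76506062e-06]), 'position': array([0.24919487, 0.51759137, 0.23040192]), 'ee_rot': array([ 0.68914778,  0.15670741,  0.68960786, -0.15798458]), 'contact_force': array([-0.16131886, -0.31397644, -0.34071594]), 'moment': array([ 0.01738978, -0.00858552,  0.00484278]), 'width': 0.08561338944981722}
scene [[519.69084647   0.         289.24000819]
 [  0.         519.69084647 213.8029392 ]
 [  0.           0.           1.        ]] [ 1.01961554 -0.13948606  0.83897063] [-0.21723396  0.81492208  0.52093465 -0.13167576]
top [[496.11713304   0.         274.56909752]
 [  0.         496.11713304 201.18118608]
 [  0.           0.           1.        ]] [0.53631561 0.05159793 1.07600265] [ 0.00853383 -0.70228957  0.71126547 -0.02860026]
```

View pics/scene0.png

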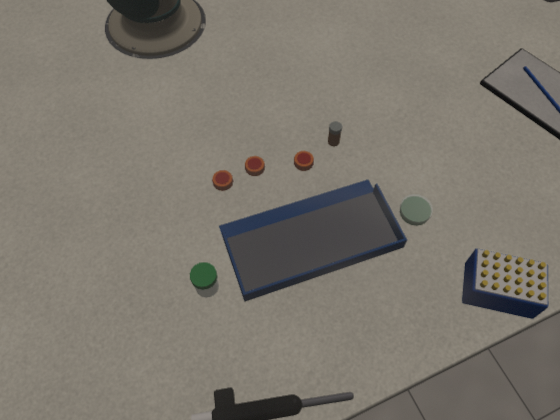

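View pics/top0.png

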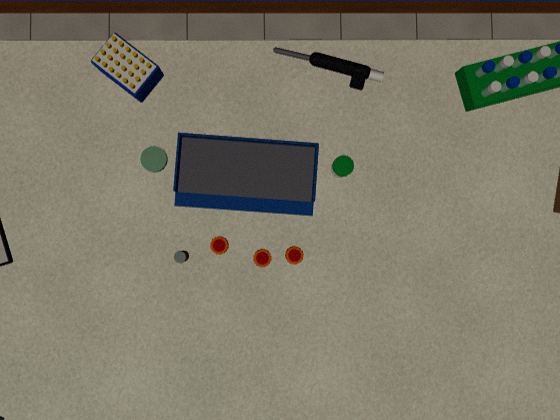

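The scene view shows the vial at (335,133) and the caps at (304,160), (255,165) and (222,180). In the top view the caps are at (219,245), (262,258) and (294,255), with the vial at (181,257) at the end of the row. The tray's open lip faces the caps.

```bash
cat > h.py <<'E'
import cv2,numpy as np
from scipy.spatial.transform import Rotation as R
def rot(d): return R.from_quat(np.roll(d["orientation"],-1)).as_matrix()
def ray(d,uv):
    v=np.linalg.solve(d["mtx"],np.array([uv[0],uv[1],1.]));return rot(d)@v
def plane(d,uv,z):
    r=ray(d,uv);return d["origin"]+r*(z-d["origin"][2])/r[2]
def tri(d1,u1,d2,u2):
    r1,r2=ray(d1,u1),ray(d2,u2)
    s=np.linalg.lstsq(np.c_[r1,-r2],d2["origin"]-d1["origin"],rcond=None)[0]
    a=d1["origin"]+r1*s[0];b=d2["origin"]+r2*s[1];return (a+b)/2,np.linalg.norm(a-b)
def blobs(d,lo,hi,amin=30,amax=1e9):
    h=cv2.cvtColor(d["color"],cv2.COLOR_RGB2HSV);m=cv2.inRange(h,lo,hi)
    n,l,s,c=cv2.connectedComponentsWithStats(m)
    return [(c[i],s[i,4],l==i) for i in range(1,n) if amin<s[i,4]<amax]
RED=((0,190,60),(6,255,255)); CAP=((0,120,60),(20,255,255))
E
python3 - <<'E'
from h import *
S=dict(np.load("scene0.npz"));T=dict(np.load("top0.npz"))
for n,d in(("S",S),("T",T)):
    print(n,rot(d)[:,2])
    for nm,c in(("red",RED),("cap",CAP),("green",((50,120,40),(75,255,255))),("blue",((105,150,40),(125,255,255)))):
        for b in blobs(d,*c): print(nm,b[0].round(1),b[1],plane(d,b[0],.016).round(4), plane(d,b[0],.055).round(4))
h=cv2.cvtColor(T["color"],cv2.COLOR_RGB2HSV)
for u,v in((219,245),(219,253),(154,159),(181,257),(188,256),(245,203),(245,170),(177,170)):print(u,v,h[v,u])
h=cv2.cvtColor(S["color"],cv2.COLOR_RGB2HSV)
for u,v in((415,210),(335,128),(335,138),(304,160)):print('S',u,v,h[v,u])
E
```

```text
S [-0.44094036  0.21686858 -0.8709418 ]
cap [303.3 158.8] 245 [0.5036 0.1418 0.016 ] [0.5281 0.1285 0.055 ]
cap [254.  163.9] 243 [0.4751 0.0505 0.016 ] [0.5009 0.0415 0.055 ]
cap [221.9 178.4] 251 [ 0.4805 -0.0178  0.016 ] [ 0.506  -0.0236  0.055 ]
blue [542.  89.] 149 [0.5508 0.6807 0.016 ] [0.573  0.6419 0.055 ]
blue [531.2 308.5] 205 [0.9334 0.354  0.016 ] [0.9375 0.3306 0.055 ]
T [ 0.05231096 -0.02869831 -0.9982184 ]
red [218.6 244.8] 116 [0.5005 0.1414 0.016 ] [0.5018 0.1381 0.055 ]
red [294.1 255. ] 111 [ 0.4766 -0.0189  0.016 ] [ 0.4788 -0.0163  0.055 ]
red [262.  257.8] 111 [0.4716 0.0494 0.016 ] [0.4739 0.0495 0.055 ]
cap [218.8 244.9] 254 [0.5002 0.1409 0.016 ] [0.5016 0.1376 0.055 ]
cap [293.8 255. ] 245 [ 0.4766 -0.0184  0.016 ] [ 0.4788 -0.0158  0.055 ]
cap [261.9 257.7] 245 [0.4718 0.0497 0.016 ] [0.4742 0.0498 0.055 ]
green [552.4  45. ] 43 [ 0.9305 -0.5983  0.016 ] [ 0.916  -0.5744  0.055 ]
green [534.4  49.7] 43 [ 0.92   -0.5574  0.016 ] [ 0.9059 -0.535   0.055 ]
green [515.7  54.5] 49 [ 0.9093 -0.5151  0.016 ] [ 0.8956 -0.4943  0.055 ]
green [502.   82.3] 2628 [ 0.
[... 337 characters left out ...]
55 ]
blue [525.   56.7] 118 [ 0.9043 -0.5356  0.016 ] [ 0.8907 -0.514   0.055 ]
blue [128.1  80.4] 234 [0.8558 0.3326 0.016 ] [0.844  0.3223 0.055 ]
blue [488.   66.3] 114 [ 0.8831 -0.4523  0.016 ] [ 0.8704 -0.4338  0.055 ]
blue [549.4  72.4] 121 [ 0.869 -0.589  0.016] [ 0.8567 -0.5654  0.055 ]
blue [512.5  82. ] 119 [ 0.8478 -0.5056  0.016 ] [ 0.8364 -0.4851  0.055 ]
blue [246.2 188.6] 2520 [0.6195 0.0816 0.016 ] [0.6164 0.0805 0.055 ]
219 245 [  1 238 106]
219 253 [ 11 246 145]
154 159 [63 59 99]
181 257 [64 23 90]
188 256 [ 13 255  25]
245 203 [108 238  75]
245 170 [150  22  58]
177 170 [105 184  25]
S 415 210 [ 50  34 111]
S 335 128 [30 11 93]
S 335 138 [11 85 51]
S 304 160 [  2 154 101]
```

```bash
python3 - <<'E'
import cv2
a=cv2.imread("pics/top0.png")[120:280,130:370];cv2.imwrite("pics/topz.png",cv2.resize(a,None,fx=3.3,fy=3.3,interpolation=cv2.INTER_CUBIC))
a=cv2.imread("pics/scene0.png")[110:310,180:440];cv2.imwrite("pics/scz.png",cv2.resize(a,None,fx=3,fy=3,interpolation=cv2.INTER_CUBIC))
E
```

```text
(no output)
```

View pics/topz.png

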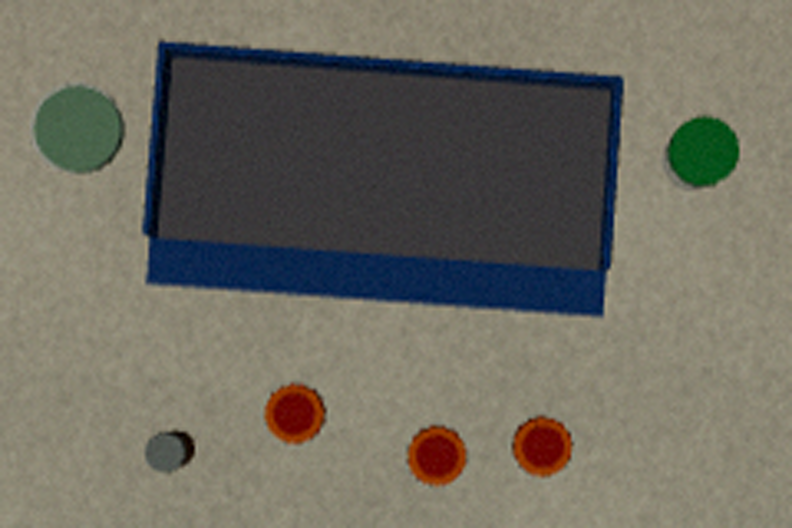

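View pics/scz.png

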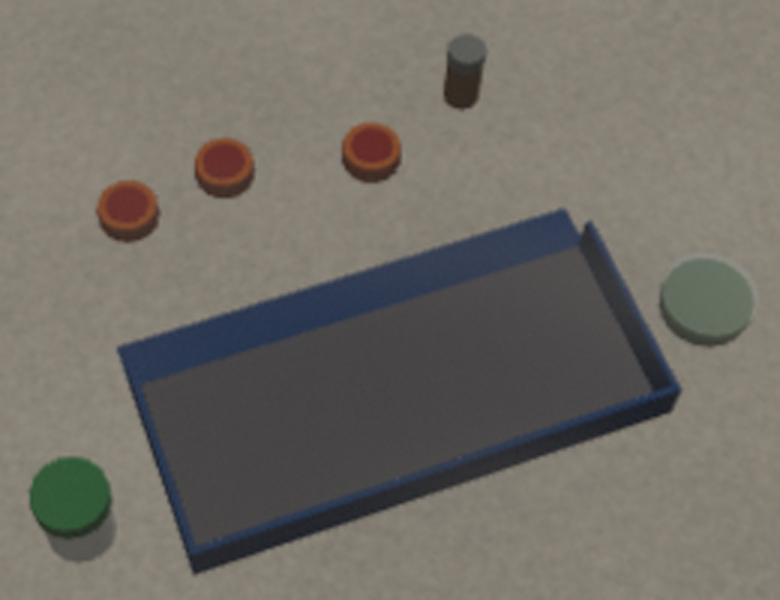

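The zoomed top view shows the lip's front corners at about (174.5,205.8) and (312.7,215.5) in full-image pixels, and the lip/floor edge from (177.9,192.1) to (312.4,201.2). The vial top is at (180.3,257). The zoomed scene view agrees on the layout.

```bash
python3 - <<'E'
from h import *
S=dict(np.load("scene0.npz"));T=dict(np.load("top0.npz"))
sz=lambda u,v:(180+u/3,110+v/3); tz=lambda u,v:(130+u/3.3,120+v/3.3)
for nm,s,t in(("capR",(128,205),(542.5,446.5)),("capM",(224,162),(437,455)),("capL",(372,148),(295,413)),("vialtop",(467,48),(166,452)),("pot",(71,494),(704,151)),("dish",(708,298),(79,129)),("lipL",(566,209),(147,283)),("lipR",(119,348),(603,315)),("floL",(583,245),(158,238)),("floR",(143,384),(602,268)),("backR",(198,548),(612,88))):
    p,e=tri(S,sz(*s),T,tz(*t));print(nm,p.round(4),round(e*1e3,1),"topplane0:",plane(T,tz(*t),0).round(4))
A=plane(T,tz(147,283),0);B=plane(T,tz(603,315),0)
print(np.linalg.norm(A-B)); yv=(A-B)/np.linalg.norm(A-B); xv=np.array([yv[1],-yv[0],0])
org=(A+B)/2+.08*xv; print(org,np.degrees(np.arctan2(xv[1],xv[0])))
M=np.stack([xv[:2],yv[:2]])
for nm,p,z in(("R",(542.5,446.5),.016),("M",(437,455),.016),("L",(295,413),.016),("vial",(166,452),.05),("pot",(704,151),.055),("dish",(79,129),.018),("backR",(612,88),.002),("floL",(158,238),.002),("floR",(602,268),.002)):
    print(nm,(M@(plane(T,tz(*p),z)-org)[:2]*1e3).round(1))
E
```

```text
capR [ 0.4764 -0.0177  0.0105] 4.8 topplane0: [ 0.475  -0.0207  0.    ]
capM [0.472  0.0506 0.0115] 4.3 topplane0: [0.4705 0.0485 0.    ]
capL [0.5005 0.1423 0.0098] 4.8 topplane0: [0.4992 0.1409 0.    ]
vialtop [0.4788 0.2194 0.0477] 4.8 topplane0: [0.4751 0.2249 0.    ]
pot [ 0.6634 -0.1205  0.0479] 5.0 topplane0: [ 0.6686 -0.131   0.    ]
dish [0.6874 0.2816 0.0088] 5.6 topplane0: [0.6872 0.281  0.    ]
lipL [ 0.5868  0.2401 -0.0046] 5.5 topplane0: [0.5854 0.2369 0.    ]
lipR [ 0.5618 -0.0594 -0.0039] 6.2 topplane0: [ 0.5606 -0.0619  0.    ]
floL [ 6.168e-01  2.334e-01 -5.000e-04] 8.2 topplane0: [0.6148 0.2296 0.    ]
floR [ 0.5932 -0.0572  0.0019] 9.3 topplane0: [ 0.5916 -0.0618  0.    ]
backR [ 0.7094 -0.0665  0.0163] 4.6 topplane0: [ 0.7112 -0.0705  0.    ]
0.2997910345680348
[0.65274165 0.08087203 0.        ] -4.736297623448852
R [-167.9 -114.7]
M [-178.   -47.2]
L [-157.3   45.9]
vial [-185.4  121.1]
pot [  25.8 -201.1]
dish [ 15.6 198.3]
backR [  70.4 -145.9]
floL [-50.2 144.8]
floR [ -49.2 -147. ]
```

```bash
cat >> h.py <<'E'
def st():
    from rig import readout
    s=readout.get_state();M=R.from_quat(np.roll(s["ee_rot"],-1)).as_matrix()
    print("t",round(s["clock"],2),"p",s["position"].round(4),"F",s["contact_force"].round(1),"w",round(s["width"],4));print(M.round(3));return s,M
E
python3 - <<'E'
from h import *
st()
E
```

```text
t 0.1 p [0.2492 0.5176 0.2305] F [ 0.  -0.6 -0.2] w 0.085
[[-0.001  0.434  0.901]
 [-0.001  0.901 -0.434]
 [-1.    -0.002 -0.   ]]
```

Emit:
{"op": "carry_out", "data": {
  "deltas": [0,0,0,-1,0,0,-1,0,0,0,-1,0,0,-1,0,0,0,-1,0,0,-1,0,0,0,-1,0,0,-1,0,0,0,-1,0,0,-1,0,0,0,-1,0,0,-1,0,0,0,-0.43,0,0,-1,0,0,0,0,0,0,-1]
}}

```text
clock: 1.1
position: [0.2494, 0.5179, 0.231]
ee_rot: [0.707, 0.0, 0.707, -0.0]
contact_force: [0.6, -0.1, 0.1]
width: 0.0001
```

Emit:
{"op": "carry_out", "data": {
  "deltas": [0,-0.7,0.38,0,0,0,-1,0,-0.7,0.38,0,0,0,-1,0,-0.7,0.38,0,0,0,-1,0,-0.7,0.38,0,0,0,-1,0,-0.7,0.38,0,0,0,-1,0,-0.7,0.38,0,0,0,-1,0,-0.7,0.38,0,0,0,-1,0,-0.7,0.38,0,0,0,-1,0,-0.67,0.38,0,0,0,-1,0,0,0,0,0,0,-1]
}}

```text
clock: 2.35
position: [0.4562, 0.1395, 0.2312]
ee_rot: [0.707, 0.002, 0.707, -0.002]
contact_force: [-0.2, 0.7, 0.3]
width: -0.0003
```

```bash
python3 - <<'E'
from h import *
st()
E
```

```text
t 2.35 p [0.4562 0.1395 0.2312] F [-0.2  0.7  0.3] w -0.0003
[[ 0.001  0.005  1.   ]
 [-0.001  1.    -0.005]
 [-1.    -0.001  0.001]]
```

Emit:
{"op": "carry_out", "data": {
  "deltas": [0.8,0.03,-0.1,0,0,0,-1,0.8,0,0,0,0,0,-1,0.8,0,0,0,0,0,-1,0.7,0,0,0,0,0,-1,0.3,0,0,0,0,0,-1,0,0,0,0,0,0,-1]
}}

```text
clock: 3.1
position: [0.4471, 0.1443, 0.0261]
ee_rot: [0.706, -0.0, 0.708, 0.0]
contact_force: [0.2, -0.2, 0.0]
width: 0.0004
```

```bash
cat > snap.py <<'E'
import sys
from h import *
from rig import eyes
k=sys.argv[1];ims=[]
for n,(a,b,c,d) in(("top",(110,290,130,370)),("scene",(110,310,180,440))):
    I=eyes.get_image(n);np.savez(f"{n}{k}.npz",**I)
    c_=I["color"][a:b,c:d,::-1];ims.append(cv2.resize(c_,(390,300)))
    if n=="top": print([(b[0].round(1),b[1],plane(I,b[0],.016).round(4)) for b in blobs(I,*CAP,100)])
cv2.imwrite(f"pics/s{k}.png",np.hstack(ims));st()
E
python3 snap.py 1
```

```text
[(array([218.8, 245. ]), np.int32(252), array([0.5001, 0.1408, 0.016 ])), (array([293.8, 254.9]), np.int32(242), array([ 0.4769, -0.0184,  0.016 ])), (array([261.9, 257.8]), np.int32(248), array([0.4717, 0.0497, 0.016 ]))]
t 3.2 p [0.4491 0.1444 0.0279] F [ 0.2 -0.4  0.3] w 0.0
[[ 0.001 -0.001  1.   ]
 [ 0.     1.     0.001]
 [-1.     0.     0.001]]
```

View pics/s1.png

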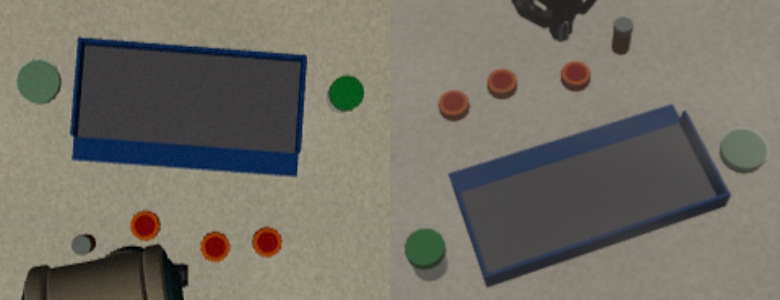

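Emit:
{"op": "carry_out", "data": {
  "deltas": [0.36,-0.04,0,0,0,0,-1,0,0,0.2,0,0,0,-1,0,0,0.2,0,0,0,-1,0,0,0.2,0,0,0,-1,0,0,0.2,0,0,0,-1,0,0,0.2,0,0,0,-1,0,0,0.2,0,0,0,-1,0,0,0.2,0,0,0,-1,0,0,0.1,0,0,0,-1]
}}

```text
clock: 4.32
position: [0.5398, 0.1413, 0.0056]
ee_rot: [0.707, 0.0, 0.707, 0.0]
contact_force: [0.2, 0.6, 0.2]
width: -0.0003
```

```bash
python3 snap.py 2
```

```text
[(array([33.6, 10.9]), np.int32(122), array([1.0085, 0.5349, 0.016 ])), (array([160.6,  11. ]), np.int32(108), array([1.0081, 0.263 , 0.016 ])), (array([307.1,  11.1]), np.int32(117), array([ 1.0075, -0.0556,  0.016 ])), (array([557.3, 197.9]), np.int32(103), array([ 0.5917, -0.5943,  0.016 ])), (array([293.9, 254.9]), np.int32(244), array([ 0.4768, -0.0184,  0.016 ])), (array([261.8, 257.8]), np.int32(243), array([0.4717, 0.0498, 0.016 ]))]
t 4.42 p [0.5396 0.1413 0.0056] F [-0.2  0.6  0.7] w -0.0001
[[ 0.001  0.     1.   ]
 [ 0.     1.    -0.   ]
 [-1.     0.     0.001]]
```

View pics/s2.png

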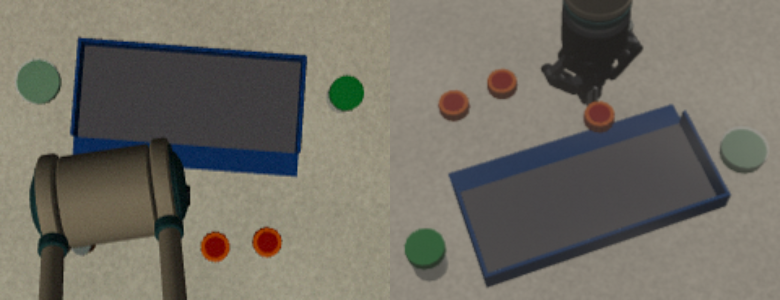

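The scene view shows the cap at about (319,187) on the lip, still against the fingers.

```bash
cat > sc.py <<'E'
import sys
from h import *
S=dict(np.load(f"scene{sys.argv[1]}.npz"))
for b in blobs(S,*CAP,100): print(b[0].round(1),b[1],(plane(S,b[0],.012)-[.001,.001,0]).round(4))
E
python3 sc.py 1;echo; python3 sc.py 2
```

```text
[303.3 158.8] 245 [0.5002 0.1422 0.012 ]
[254. 164.] 243 [0.4715 0.0503 0.012 ]
[221.9 178.4] 252 [ 0.4769 -0.0182  0.012 ]

[254.1 163.9] 244 [0.4715 0.0504 0.012 ]
[221.9 178.5] 253 [ 0.477  -0.0181  0.012 ]
[319.  185.7] 259 [0.5682 0.1422 0.012 ]
```

Emit:
{"op": "carry_out", "data": {
  "deltas": [0,0,0.2,0,0,0,-1,0,0,0.2,0,0,0,-1,0,0,0.2,0,0,0,-1,0,0,0.2,0,0,0,-1,0,0,0.2,0,0,0,-1,0,0,0.2,0,0,0,-1,0,0,0.2,0,0,0,-1,0,0,0.1,0,0,0,-1,0,0,0,0,0,0,-1]
}}

```text
clock: 5.55
position: [0.6292, 0.1413, 0.0056]
ee_rot: [0.707, 0.0, 0.707, 0.0]
contact_force: [-0.3, -0.4, 0.3]
width: -0.0
```

```bash
python3 snap.py 3;python3 sc.py 3
```

```text
[(array([43.4, 10.6]), np.int32(176), array([1.0093, 0.5141, 0.016 ])), (array([164.8,  10.7]), np.int32(240), array([1.0087, 0.2539, 0.016 ])), (array([289. ,  10.8]), np.int32(279), array([ 1.0082, -0.016 ,  0.016 ])), (array([429.1,  11. ]), np.int32(239), array([ 1.0076, -0.3252,  0.016 ])), (array([529.8,  11.2]), np.int32(107), array([ 1.0069, -0.5506,  0.016 ])), (array([557.2, 198.1]), np.int32(131), array([ 0.5912, -0.5941,  0.016 ])), (array([293.8, 254.8]), np.int32(240), array([ 0.4769, -0.0182,  0.016 ])), (array([261.9, 257.7]), np.int32(240), array([0.4719, 0.0497, 0.016 ]))]
t 5.65 p [0.6282 0.1413 0.0056] F [-0.8 -0.4 -0.7] w -0.0002
[[-0.001 -0.     1.   ]
 [ 0.     1.     0.   ]
 [-1.     0.    -0.001]]
[254.  163.9] 241 [0.4715 0.0504 0.012 ]
[221.9 178.5] 253 [ 0.477  -0.0181  0.012 ]
[341.3 224.7] 358 [0.6597 0.1415 0.012 ]
```

View pics/s3.png

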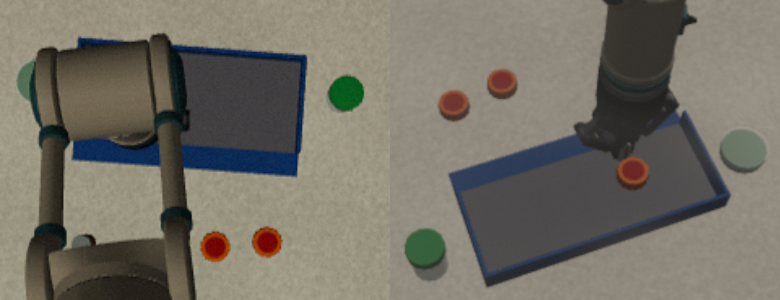

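Emit:
{"op": "carry_out", "data": {
  "deltas": [0,0,-0.3,0,0,0,-1,-0.9,0,0,0,0,0,-1,-1,0,0,0,0,0,-1,0,-0.38,-0.8,0,0,0,-1,0,-0.38,-0.8,0,0,0,-1,0,-0.38,-0.8,0,0,0,-1,0,-0.38,-0.8,0,0,0,-1,0,0,0,0,0,0,-1,0.8,0,0,0,0,0,-1,0.7,0,0,0,0,0,-1]
}}

```text
clock: 6.9
position: [0.4202, 0.0503, 0.0294]
ee_rot: [0.708, 0.0, 0.706, 0.0]
contact_force: [-0.0, -0.0, -0.4]
width: 0.0005
```

Emit:
{"op": "carry_out", "data": {
  "deltas": [0,0,0,0,0,0,-1]
}}

```text
clock: 7.02
position: [0.4168, 0.0504, 0.0278]
ee_rot: [0.705, 0.0, 0.709, 0.0]
contact_force: [0.0, 0.3, -0.0]
width: -0.0001
```

```bash
python3 snap.py 4;python3 sc.py 4
```

```text
[(array([218.3, 170.8]), np.int32(252), array([0.6585, 0.1408, 0.016 ])), (array([293.9, 254.9]), np.int32(245), array([ 0.4767, -0.0184,  0.016 ])), (array([261.9, 257.7]), np.int32(245), array([0.4719, 0.0497, 0.016 ]))]
t 7.12 p [0.4198 0.0503 0.0303] F [-0.2  0.1 -0.1] w 0.0002
[[ 0.001 -0.     1.   ]
 [ 0.     1.     0.   ]
 [-1.     0.     0.001]]
[254.  163.9] 243 [0.4714 0.0504 0.012 ]
[221.9 178.4] 252 [ 0.4769 -0.0182  0.012 ]
[341.4 224.5] 341 [0.6594 0.1418 0.012 ]
```

View pics/s4.png

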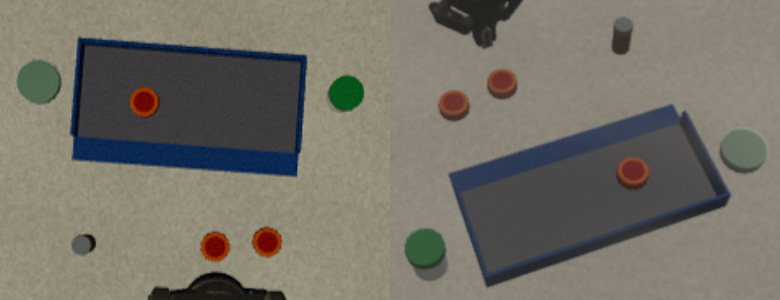

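Emit:
{"op": "carry_out", "data": {
  "deltas": [0.4,0,0,0,0,0,-1,0,0,0.2,0,0,0,-1,0,0,0.2,0,0,0,-1,0,0,0.2,0,0,0,-1,0,0,0.2,0,0,0,-1,0,0,0.2,0,0,0,-1,0,0,0.2,0,0,0,-1,0,0,0.2,0,0,0,-1,0,0,0.2,0,0,0,-1,0,0,0.2,0,0,0,-1]
}}

```text
clock: 8.38
position: [0.5275, 0.0501, 0.0056]
ee_rot: [0.707, -0.0, 0.707, 0.0]
contact_force: [-0.3, -0.1, 0.1]
width: -0.0
```

```bash
python3 snap.py 5;python3 sc.py 5
```

```text
[(array([218.3, 170.8]), np.int32(254), array([0.6585, 0.1406, 0.016 ]))]
t 8.47 p [0.529  0.05   0.0058] F [0.3 0.  1. ] w -0.0001
[[ 0.002 -0.     1.   ]
 [-0.     1.     0.   ]
 [-1.    -0.     0.002]]
[221.9 178.5] 254 [ 0.4771 -0.0181  0.012 ]
[272.3 199.4] 294 [0.5591 0.0499 0.012 ]
[341.4 224.7] 348 [0.6597 0.1416 0.012 ]
```

Cap is centred on the fingers (y 0.050), so I'll continue the push.

Emit:
{"op": "carry_out", "data": {
  "deltas": [0,0,0.2,0,0,0,-1,0,0,0.2,0,0,0,-1,0,0,0.2,0,0,0,-1,0,0,0.2,0,0,0,-1,0,0,0.2,0,0,0,-1,0,0,0.2,0,0,0,-1,0,0,0.2,0,0,0,-1,0,0,0.15,0,0,0,-1,0,0,0,0,0,0,-1]
}}

```text
clock: 9.6
position: [0.6206, 0.0501, 0.0057]
ee_rot: [0.707, 0.0, 0.707, 0.0]
contact_force: [-0.6, -1.2, -0.4]
width: -0.0
```

```bash
python3 snap.py 6;python3 sc.py 6
```

```text
[(array([38.4, 10.9]), np.int32(169), array([1.0086, 0.5247, 0.016 ])), (array([170.2,  10.8]), np.int32(170), array([1.0085, 0.2424, 0.016 ])), (array([297.6,  11. ]), np.int32(184), array([ 1.0079, -0.0348,  0.016 ])), (array([557.3, 197.9]), np.int32(103), array([ 0.5917, -0.5943,  0.016 ]))]
t 9.7 p [0.6194 0.0501 0.0056] F [-0.4 -0.7  0.3] w 0.0002
[[-0.001 -0.     1.   ]
 [ 0.     1.     0.   ]
 [-1.     0.    -0.001]]
[221.9 178.5] 253 [ 0.477  -0.0181  0.012 ]
[341.4 224.7] 351 [0.6598 0.1415 0.012 ]
[293.6 239.7] 364 [0.6511 0.0501 0.012 ]
```

Emit:
{"op": "carry_out", "data": {
  "deltas": [0,0,-0.3,0,0,0,-1,-0.9,0,0,0,0,0,-1,-1,0,0,0,0,0,-1,0,-0.285,-0.74,0,0,0,-1,0,-0.285,-0.74,0,0,0,-1,0,-0.285,-0.74,0,0,0,-1,0,-0.285,-0.74,0,0,0,-1,0,0,0,0,0,0,-1,0.8,0,0,0,0,0,-1,0.7,0,0,0,0,0,-1]
}}

```text
clock: 10.95
position: [0.4255, -0.0184, 0.0293]
ee_rot: [0.708, -0.0, 0.706, -0.0]
contact_force: [0.5, 0.2, -0.5]
width: 0.0001
```

Emit:
{"op": "carry_out", "data": {
  "deltas": [0,0,0,0,0,0,-1]
}}

```text
clock: 11.08
position: [0.4222, -0.0176, 0.0278]
ee_rot: [0.705, 0.0, 0.709, 0.001]
contact_force: [0.3, -0.5, 0.1]
width: 0.0
```

```bash
python3 snap.py 7;python3 sc.py 7
```

```text
[(array([218.3, 170.8]), np.int32(258), array([0.6584, 0.1408, 0.016 ])), (array([261.1, 174.4]), np.int32(248), array([0.6497, 0.0494, 0.016 ])), (array([293.8, 254.8]), np.int32(240), array([ 0.477 , -0.0183,  0.016 ]))]
t 11.18 p [ 0.4252 -0.0183  0.0302] F [-0.1  0.6 -0. ] w 0.0
[[ 0.001 -0.     1.   ]
 [ 0.     1.     0.   ]
 [-1.     0.     0.001]]
[221.9 178.4] 252 [ 0.4769 -0.0182  0.012 ]
[341.4 224.6] 344 [0.6595 0.1417 0.012 ]
[293.6 239.6] 354 [0.6509 0.0503 0.012 ]
```

View pics/s7.png

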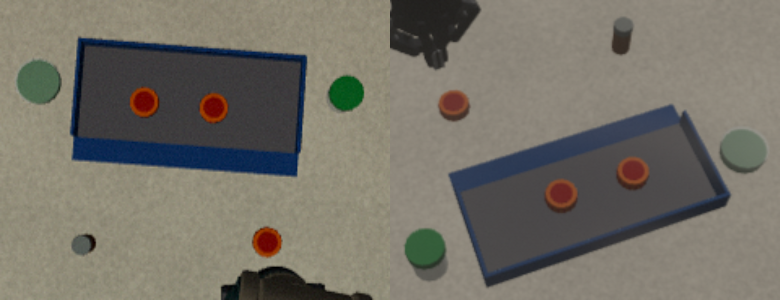

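Emit:
{"op": "carry_out", "data": {
  "deltas": [0.4,0,0,0,0,0,-1,0,0,0.2,0,0,0,-1,0,0,0.2,0,0,0,-1,0,0,0.2,0,0,0,-1,0,0,0.2,0,0,0,-1,0,0,0.2,0,0,0,-1,0,0,0.2,0,0,0,-1,0,0,0.2,0,0,0,-1,0,0,0.2,0,0,0,-1,0,0,0.2,0,0,0,-1]
}}

```text
clock: 12.42
position: [0.5329, -0.0183, 0.0056]
ee_rot: [0.707, 0.0, 0.707, 0.0]
contact_force: [-0.0, -0.1, 0.3]
width: 0.0002
```

```bash
python3 snap.py 8;python3 sc.py 8
```

```text
[(array([164. ,  11.2]), np.int32(120), array([1.0076, 0.2557, 0.016 ])), (array([218.3, 170.8]), np.int32(250), array([0.6583, 0.1406, 0.016 ])), (array([261.1, 174.4]), np.int32(248), array([0.6498, 0.0493, 0.016 ]))]
t 12.53 p [ 0.5343 -0.0185  0.0058] F [0.1 0.6 0.9] w -0.0001
[[ 0.002 -0.     1.   ]
 [-0.     1.     0.   ]
 [-1.    -0.     0.002]]
[239.5 215.5] 329 [ 0.5653 -0.0185  0.012 ]
[341.4 224.7] 351 [0.6598 0.1415 0.012 ]
[293.7 239.7] 358 [0.6511 0.0502 0.012 ]
```

Emit:
{"op": "carry_out", "data": {
  "deltas": [0,0,0.2,0,0,0,-1,0,0,0.2,0,0,0,-1,0,0,0.2,0,0,0,-1,0,0,0.2,0,0,0,-1,0,0,0.2,0,0,0,-1,0,0,0.2,0,0,0,-1,0,0,0.15,0,0,0,-1,0,0,0,0,0,0,-1]
}}

```text
clock: 13.52
position: [0.614, -0.0183, 0.0057]
ee_rot: [0.707, -0.0, 0.707, 0.0]
contact_force: [-0.4, 0.2, -0.5]
width: -0.0
```

```bash
python3 snap.py 9;python3 sc.py 9
```

```text
[(array([45.1, 10.9]), np.int32(222), array([1.0087, 0.5104, 0.016 ])), (array([163.4,  10.7]), np.int32(219), array([1.0088, 0.2569, 0.016 ])), (array([296.5,  10.8]), np.int32(236), array([ 1.0082, -0.0324,  0.016 ])), (array([427.3,  10.8]), np.int32(186), array([ 1.0079, -0.3213,  0.016 ])), (array([534.6,  11.2]), np.int32(113), array([ 1.007 , -0.5615,  0.016 ])), (array([218.4, 170.8]), np.int32(257), array([0.6583, 0.1406, 0.016 ])), (array([258.1, 174.3]), np.int32(155), array([0.6501, 0.0556, 0.016 ])), (array([557.2, 197.5]), np.int32(118), array([ 0.5925, -0.5942,  0.016 ]))]
t 13.62 p [ 0.6127 -0.0182  0.0055] F [-0.7 -0.2 -0.4] w -0.0003
[[-0.001 -0.     1.   ]
 [ 0.     1.     0.   ]
 [-1.     0.    -0.001]]
[341.3 224.8] 352 [0.6599 0.1414 0.012 ]
[293.6 239.8] 364 [0.6512 0.0501 0.012 ]
[256.7 251.2] 379 [ 0.6445 -0.0183  0.012 ]
```

Emit:
{"op": "carry_out", "data": {
  "deltas": [0,0,-0.3,0,0,0,-1,-0.9,0,0,0,0,0,-1,-1,0,0,0,0,0,-1,0,0,-0.8,0,0,0,-1,0,0,-0.8,0,0,0,-1,0,0,-0.8,0,0,0,-1,0,0,-0.8,0,0,0,-1,0,0,0,0,0,0,-1]
}}

```text
clock: 14.62
position: [0.3978, -0.0174, 0.1192]
ee_rot: [0.706, 0.0, 0.709, 0.0]
contact_force: [0.9, 0.4, 0.1]
width: 0.0001
```

```bash
python3 snap.py 10;python3 sc.py 10; python3 - <<'E'
from h import *
# tray-frame check from top view
T=dict(np.load("top10.npz"));org=np.array([.65274,.08087]);a=np.radians(-4.736)
M=np.array([[np.cos(a),np.sin(a)],[-np.sin(a),np.cos(a)]])
for b in blobs(T,*CAP,200): print((M@(plane(T,b[0],.018)[:2]-org)*1e3).round(1))
# changes of other objects
for n in("top","scene"):
    A=np.load(f"{n}0.npz")["color"].astype(int);B=np.load(f"{n}10.npz")["color"].astype(int);D=np.abs(A-B).sum(2)
    W={"top":dict(vial=(245,270,168,197),pot=(150,180,325,360),dish=(142,176,137,172)),"scene":dict(vial=(118,150,325,347),pot=(258,298,185,222),dish=(192,228,396,436))}[n]
    for k,(r0,r1,c0,c1) in W.items(): print(n,k,(D[r0:r1,c0:c1]>45).sum(),D[r0:r1,c0:c1].mean().round(1))
    print("bg",D[300:320,300:330].mean())
E
```

```text
[(array([218.3, 170.8]), np.int32(247), array([0.6585, 0.1408, 0.016 ])), (array([261.1, 174.4]), np.int32(246), array([0.6497, 0.0493, 0.016 ])), (array([292.7, 177.1]), np.int32(257), array([ 0.6431, -0.0185,  0.016 ]))]
t 14.72 p [ 0.4033 -0.0184  0.1202] F [ 0.9 -0.1 -0.5] w -0.0001
[[ 0.002  0.     1.   ]
 [-0.     1.    -0.   ]
 [-1.    -0.     0.002]]
[341.4 224.2] 331 [0.6589 0.1421 0.012 ]
[293.7 239.5] 351 [0.6508 0.0504 0.012 ]
[256.7 251.1] 367 [ 0.6442 -0.0182  0.012 ]
[ 0.6 60. ]
[ -0.6 -31.7]
[ -1.6 -99.7]
top vial 1 17.4
top pot 0 16.6
top dish 4 16.4
bg 313.615
scene vial 0 7.5
scene pot 0 7.1
scene dish 0 7.8
bg 8.873333333333333
```

View pics/s10.png

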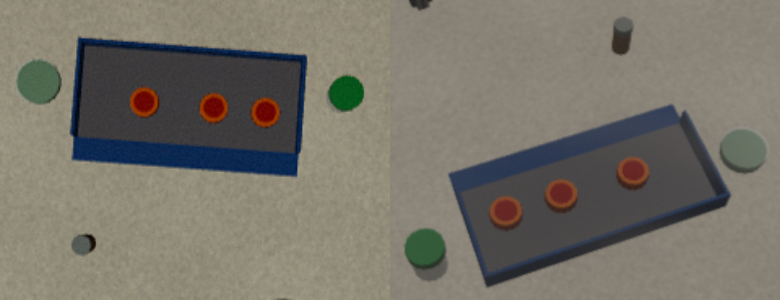

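All three caps lie flat near tray x≈0, about 30 mm past the lip, and the vial, pot and dish have not moved in either view. The arm is clear, so I'm handing in.

```bash
python3 -c "
from rig import job;print(job.sign_off())"
```

```text
the job is handed in; nothing more can be done
None
```

All three caps are on the tray's level floor and the job is handed in, at about 14.7 s on the robot's clock. I pushed each cap with the closed fingers, in a straight line through the open front, with the fingertips about 6 mm above the bench. The gripper is clear of everything, raised to about 0.12 m.

- **Caps:** in the tray frame their centres are at about (1, 60), (-1, -32) and (-2, -100) mm. The nearest cap edge is about 29 mm past the end of the lip at x = -50 mm, and all three look flat in both views.
- **Vial, pot and dish:** before and after images match to within image noise in both views, so none of them moved and the vial is still standing.
- **Forces:** the readings I took stayed around 1 N or less.
- **Disagreement:** the rays from the two cameras missed each other by about 4 to 6 mm on most points and 8 to 9 mm on the floor-edge corners. Most triangulated heights came out about 2 to 9 mm low. I put this down to calibration error and used the top view's ray-plane positions with the stated heights. The scene-view positions then agreed with these to within about 2 mm.

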